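Sort out the jammed food dispenser

TASK

One of the two piston dispensers in the acrylic feeding station is jammed inside: try both plungers by pressing them gently straight down, push the one that runs freely fully home and leave that dispenser standing in its socket. As soon as the resistance of a plunger climbs part-way, stop pushing (more than 20 N breaks it), then take that dispenser by its barrel, lift it out and stand it gently upright in the empty grey tray. Leave the other things on the cabinet where they are.

Things in the scene. Friction and masses are not known exactly. Their poses are not given: they have to be found in the camera images.
- station: Clear acrylic station clamped fast to the cabinet's far edge. Origin: on the cabinet top at that edge; x points away over the edge, z up. A base plate 190 x 160 x 8 mm runs towards the robot, with a socket block 70 (x) x 170 (y) x 30 mm centred at x = -140 mm, top at z = 38 mm. Sockets at x = -140, y = +50 and -50 mm, floors at z = 12 mm. Black clamp jaw at the edge up to z = 24 mm.
- dispenser_a: One of two identical white piston dispensers: plain round barrel, 32 mm diameter, 85 mm tall, about 160 g in all, upright in the station's left (+y) socket. Origin: centre of the barrel's underside, z up the barrel (top rim at z = 85 mm). Its lower 26 mm stand in the socket with 1 mm play all round, so it lifts straight out; the upper 59 mm can be gripped.
- dispenser_b: One of two identical white piston dispensers: plain round barrel, 32 mm diameter, 85 mm tall, about 160 g in all, upright in the station's right (-y) socket. Origin: centre of the barrel's underside, z up the barrel (top rim at z = 85 mm). Its lower 26 mm stand in the socket with 1 mm play all round, so it lifts straight out; the upper 59 mm can be gripped.
- plunger_a (a joint): Plunger of dispenser_a, m: 0 drawn out, 0.030 fully home; stays where left. Sound: steady 3 to 5 N at 20 mm/s over the whole stroke, then from 0.029 a firm rubber end stop (3 N per mm). Jammed: the same at first, but from about 0.012 on resistance climbs 1.5 N per mm, and it springs back a little when let go. Over 20 N breaks it; stopping at about 8 N, at 20 mm/s or slower, suits.
- plunger_b (a joint): Plunger of dispenser_b, m: 0 drawn out, 0.030 fully home; stays where left. Sound: steady 3 to 5 N at 20 mm/s over the whole stroke, then from 0.029 a firm rubber end stop (3 N per mm). Jammed: the same at first, but from about 0.012 on resistance climbs 1.5 N per mm, and it springs back a little when let go. Over 20 N breaks it; stopping at about 8 N, at 20 mm/s or slower, suits.
- pad_a (a point): Centre of the top face of the round grey thumb pad (26 mm diameter, 5 mm thick, on a 12 mm rod) of dispenser_a's plunger; moves with it. 39 mm above the barrel's top rim when drawn out, 9 mm when home.
- pad_b (a point): Centre of the top face of the round grey thumb pad (26 mm diameter, 5 mm thick, on a 12 mm rod) of dispenser_b's plunger; moves with it. 39 mm above the barrel's top rim when drawn out, 9 mm when home.
- tray_in (a point): Centre of the inner floor of the empty square grey plastic tray, 140 x 140 mm outside, 30 mm high, walls 4 mm (inside 132 x 132 mm), loose, 0.5 kg; axes along its sides, z up.
- cleaner: Bystander: green magnetic algae cleaner, 85 x 50 x 44 mm, origin at the centre of its underside.
- tweezer: Bystander: stainless tweezer lying flat, 156 mm long along its x, 6 mm thick, origin under its middle.
- splitter: Bystander: white plastic airline splitter, 91 x 34 x 16 mm with three stubs on its +y side, origin under its body.
- stone: Bystander: smooth round grey river stone, 66 mm across, 30 mm high, origin at the centre of its underside.
Mind the look-alikes: they are no part of the job. What is shaped like the dispenser_a but blue is not meant.

How it is judged:
By the outcome, as a careful person would: the job done as asked, in the order asked, and still so for the second after the job is handed in, with the robot touching nothing.
It also fails if it takes over 64 s, if anything falls off the work surface, if the arm or the gripper's body presses on something with over 40 N, if the wrist force passes 120 N, or if a joint passes its speed limit or range.

ROBOT

A 7-joint arm with a two-finger parallel gripper is mounted at the origin on the work surface. World frame = base frame: x ahead of the robot, y to its left, z up, the work surface at z = 0. Lengths are in m, angles in rad, forces in N, time in s.
With the tool pointing down it reaches from about 0.425 to 0.875 m from the base axis. Payload 4.7 kg.
Tool frame: the origin (TCP) lies on the centre line of the jaws, within the pads' length; the fingertips stand 8 mm ahead of it and the grasp point (between the pads) lies 11 mm behind it (robot.tip_reach is the distance from the TCP to the fingertips, in m); z points along the fingers, y is the direction in which the jaws open and shut (so a half turn about z gives the same grasp; the last joint's range is limited). The gripper opens to 85 mm and grips with 20 to 120 N. Pads are 22 mm wide; open, the fingers measure 114 mm over their backs; the gripper's body (76 mm by 85 mm) begins 54 mm behind the grasp point. The pads swing forward as they close: fully open they stand 13 mm farther back than shut.
Start: joints at [1.177, 0.321, -0.07, 1.45, 0.023, 1.371, -0.057], TCP at [0.258, -0.597, 0.239] pointing down, gripper open.
Joint ranges: [-2.86, 2.86], [-0.3, 2.09], [-1.38, 1.24], [0.06, 2.45], [-1.56, 4.7], [0.09, 2.05], [-2.69, 2.69]. Speed limits (rad/s): [2.57, 2.57, 3.14, 3.14, 3.14, 3.14, 3.14].

INTERFACE

Orientations are given as a rotation vector (axis times angle).
In Python, from station import status, imaging, ticket, robot gives the robot as it stands.
- The arm moves only by the tool drive_tool, never from a script. Its argument "plan" is a list of rows, each a list of 5 numbers: the finger opening in m, from 0 to 0.0854, then the shift along the tool's x, y, z in m, then the turn about the tool's z in degrees. In form: [[gripper, tx, ty, tz, twist], ...]. A call has 1 to 12 rows; each row shifts and turns the commanded pose from where the row before left it, along the tool's axes as they then stand; what a row does not reach is not made up. A row lasts 1/8 s, in which the tool goes at most 62.5 mm and 10.7 degrees, less where a joint would pass 70% of its speed; a pose out of reach is approached as far as the arm can. A call is refused whole if a number of a shift passes 0.0625 or a number of a turn 10.7, either way. A call with a gripper value outside its range is refused whole. The fingers move at their own pace and stop on an object; the grip force is fixed at half the most. Time passes only in rows, so rows that do not move let the fingers close. It gives the time, the measured TCP pose, the force and the opening at its end, in the units of the state.
- status.get_obs(): the state, without advancing time (a new reading comes with each control period).
- imaging.get_image(name): name is "side" or "top"; returns (picture, depth): 400x640x3 uint8, red, green, blue; 400x640 float32, m along the optical axis (not along the pixel's ray), 0 where there is no reading.
- imaging.camera_info(name): a dict with "camera_matrix" (3x3 intrinsics, pixels), "D" ([k1, k2, p1, p2, k3] as OpenCV has them; the pictures are not rectified), "xyz" and "rotation" of the camera in the world. Camera axes: x right, y up, looking along -z (the intrinsics and any distortion apply to the point x, -y, -z); pixel columns grow to the right and rows downward; lengths in m; the calibration is good to about 2 mm. A picture is of the moment at which its call begins. camera_info takes no time and is no camera call.
- ticket.finish_job(): hands the job in, once; it reports no verdict.
The state is a dict: "t": time; "qpos": joint angles; "joint_vel": joint speeds; "joint_efforts": joint torques, N m; "tool_pos": TCP position; "orientation": TCP orientation; "contact_force": force on the tool from outside, world axes, zero at the start; "moment": the same for the moment, N m; "grip_width": finger opening in m.
Only numpy, scipy, OpenCV 4.12 (cv2) and the standard library are available. Lean on these libraries where they do the work, as an engineer would, in place of code of your own. Each camera call takes 0.05 s, during which the arm holds its last target.

## Working session

There is one attempt and no reset: what is moved stays moved. The work goes in short steps, Python scripts to look and compute and a tool call to move; the robot and the scene stay as the last step left them, time stands still between calls to the robot, and variables do not carry over. Pictures are saved under pics/ and viewed, and the job is handed in when it is done.

Besides the shell and the picture viewer there is one more tool, called after "Emit:" as name([rows], argument=value, ...), one row to a line, values as JSON. drive_tool: Moves the arm, as the interface text tells. Its arguments: {"type":"object","properties":{"plan":{"type":"array"}},"required":["plan"]}

```bash
mkdir -p pics; python3 - <<'E'
from station import status, imaging, ticket, robot
import cv2,numpy as np
o=status.get_obs();print(o)
for n in("top","side"):
    im,d=imaging.get_image(n);cv2.imwrite(f"pics/{n}0.png",im[:,:,::-1]);np.savez(f"{n}0.npz",im=im,d=d);print(n,imaging.camera_info(n))
print([a for a in dir(robot) if a[0]!='_'])
E
```

```text
{'t': 0.0, 'qpos': array([ 1.17710809,  0.32184089, -0.07008594,  1.45167088,  0.02258178,
        1.37079854, -0.05691107]), 'joint_vel': array([-1.84238222e-04, -1.78830033e-03,  2.41249415e-05,  1.60350751e-03,
        6.24033906e-04, -1.72212630e-03, -1.02182455e-03]), 'joint_efforts': array([ 1.19070075e-03, -4.93583930e+01, -3.81654901e-01, -3.14336264e+01,
        1.30380801e-02,  1.12880531e-02, -7.25648533e-06]), 'tool_pos': array([ 0.25753186, -0.59623734,  0.23821394]), 'orientation': array([-3.07467652e+00, -6.35769970e-01,  7.36132893e-04]), 'contact_force': array([ 0.12727086, -1.1916797 ,  0.1878064 ]), 'moment': array([-0.04406125, -0.02791212,  0.03712064]), 'grip_width': 0.08566542846606927}
top {'camera_matrix': array([[395.50293409,   0.        , 319.91950317],
       [  0.        , 395.50293409, 198.19648219],
       [  0.        ,   0.        ,   1.        ]]), 'D': array([-0.05660823,  0.        ,  0.        ,  0.        ,  0.        ]), 'xyz': array([0.4670075 , 0.01347573, 0.88708657]), 'rotation': array([ 0.1250481 , -0.12833242, -1.54627792])}
side {'camera_matrix': array([[441.42922691,   0.        , 317.57310247],
       [  0.        , 441.42922691, 200.55802989],
       [  0.        ,   0.        ,   1.        ]]), 'D': array([-0.07247357,  0.        ,  0.        ,  0.        ,  0.        ]), 'xyz': array([0.03221096, 0.68470977, 0.82842822]), 'rotation': array([ 0.37278421, -1.05192057, -2.22472924])}
['IKError', 'tip_reach']
```

View pics/top0.png

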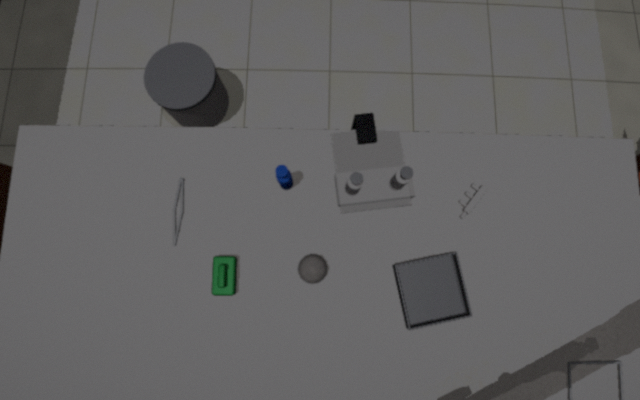

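View pics/side0.png

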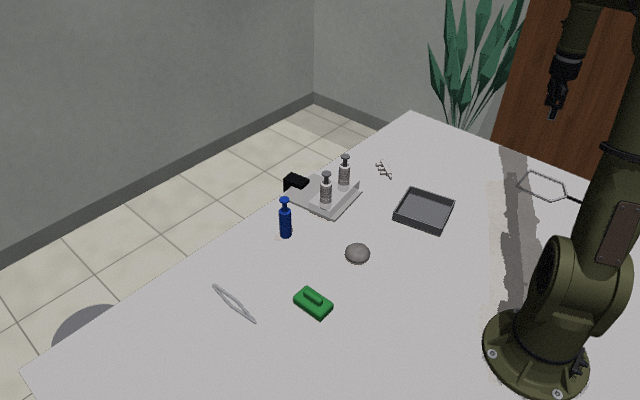

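The top view has x pointing up and y pointing left. The station is around (370,170), with white dispenser a's pad at about (356,180) and b's at about (405,174). The blue look-alike is at (284,177) and the grey tray at (431,289). I'll enlarge these areas and measure.

```bash
cat > h.py <<'E'
import numpy as np,cv2
from scipy.spatial.transform import Rotation as R
from station import imaging,status
def ray(n,u,v):
    c=imaging.camera_info(n)
    p=cv2.undistortPoints(np.array([[[u,v]]],float),c["camera_matrix"],c["D"])[0,0]
    return c["xyz"],R.from_rotvec(c["rotation"]).apply([p[0],-p[1],-1.])
def plane(n,u,v,z):
    o,r=ray(n,u,v); return o+r*(z-o[2])/r[2]
def dpt(n,u,v,d):
    o,r=ray(n,u,v); return o+r*d
def proj(n,P):
    c=imaging.camera_info(n)
    q=R.from_rotvec(c["rotation"]).inv().apply(np.array(P)-c["xyz"]); q=q*[1,-1,-1]
    return cv2.projectPoints(q[None],np.zeros(3),np.zeros(3),c["camera_matrix"],c["D"])[0][0,0]
def cloud(n,d):
    v,u=np.mgrid[0:400,0:640]; c=imaging.camera_info(n)
    p=cv2.undistortPoints(np.stack([u,v],-1).reshape(-1,1,2).astype(float),c["camera_matrix"],c["D"])[:,0]
    r=np.c_[p[:,0],-p[:,1],-np.ones(len(p))]*d.reshape(-1,1)
    return (R.from_rotvec(c["rotation"]).apply(r)+c["xyz"]).reshape(400,640,3)
E
python3 - <<'E'
from h import *
for n,(x,y,w,h),s in(("top",(320,100,160,120),5),("side",(270,140,160,120),5)):
    f=np.load(n+"0.npz");im=f["im"][y:y+h,x:x+w,::-1]
    cv2.imwrite(f"pics/{n}0z.png",cv2.resize(np.clip(im*1.6,0,255).astype(np.uint8),None,fx=s,fy=s,interpolation=cv2.INTER_NEAREST))
    P=cloud(n,f["d"]);z=P[...,2]
    sel=(P[...,0]>.55)&(P[...,0]<.9)&(abs(P[...,1])<.3)&(z>.1)&(f["d"]>0)
    k,l,st,ce=cv2.connectedComponentsWithStats(sel.astype(np.uint8))
    for i in range(1,k):
        if st[i,4]>5:
            q=P[l==i];print(n,st[i],ce[i].round(1),q.min(0).round(3),q.max(0).round(3),np.median(q,0).round(3))
E
```

```text
top [275 165  13  13 132] [280.8 170.9] [0.633 0.079 0.12 ] [0.657 0.104 0.127] [0.645 0.091 0.123]
top [400 166  13  13 134] [406.  172.5] [ 0.634 -0.167  0.101] [ 0.659 -0.143  0.135] [ 0.645 -0.155  0.13 ]
top [350 172  13  13 138] [355.8 178.1] [ 0.619 -0.069  0.127] [ 0.644 -0.045  0.135] [ 0.632 -0.056  0.131]
side [341 153   9  13  70] [344.8 158.2] [ 0.634 -0.169  0.102] [ 0.659 -0.144  0.136] [ 0.646 -0.154  0.13 ]
side [322 170   9  14  83] [325.9 175.6] [ 0.622 -0.071  0.101] [ 0.646 -0.044  0.135] [ 0.631 -0.055  0.13 ]
side [279 196  10  12  85] [283.6 200.8] [0.635 0.078 0.101] [0.66  0.103 0.128] [0.645 0.092 0.123]
```

```bash
python3 - <<'E'
from h import *
f=np.load("top0.npz");P=cloud("top",f["d"])
for u,v in((250,230),(500,300),(431,289),(396,290),(465,285),(356,178),(405,174),(370,190)):print(u,v,f["im"][v,u],P[v,u].round(4))
E
```

```text
250 230 [106 106 107] [0.536  0.1685 0.0011]
500 300 [105 104 105] [ 0.3913 -0.3916 -0.0011]
431 289 [77 76 79] [ 0.4141 -0.2349  0.0054]
396 290 [104 102 103] [ 0.4106 -0.1584  0.001 ]
465 285 [92 93 93] [ 0.4235 -0.3125  0.0011]
356 178 [78 79 81] [ 0.6324 -0.0568  0.1287]
405 174 [78 79 81] [ 0.6426 -0.1534  0.1288]
370 190 [104 102 103] [ 0.6262 -0.096   0.0375]
```

View pics/top0z.png

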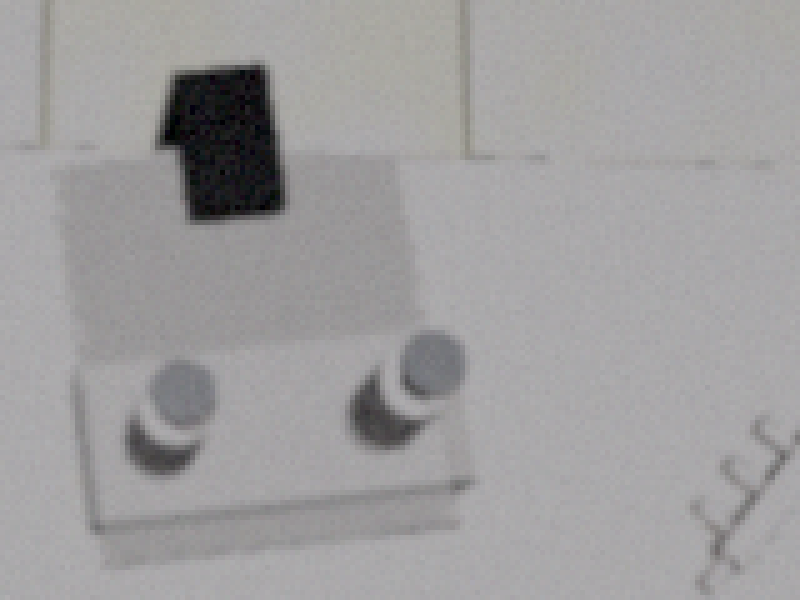

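View pics/side0z.png

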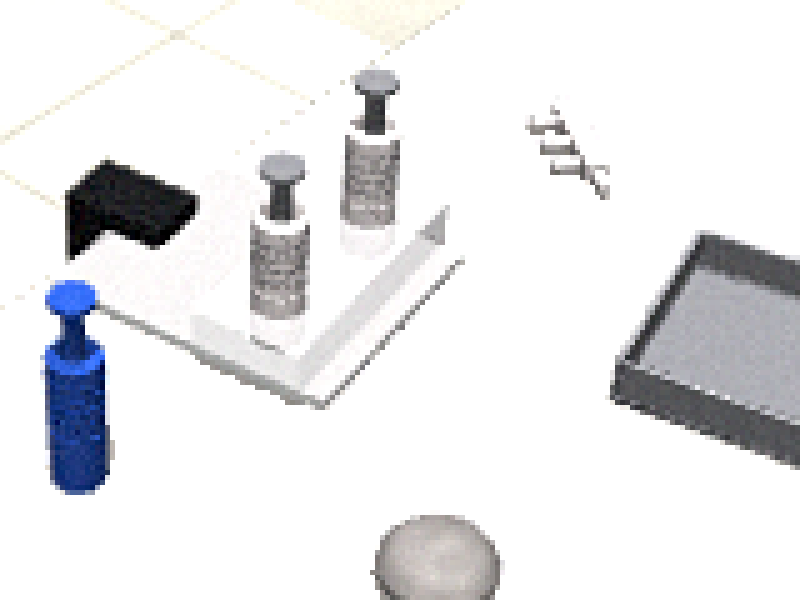

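```bash
python3 - <<'E'
from h import *
from station import robot
print("tip",robot.tip_reach)
o=status.get_obs();M=R.from_rotvec(o["orientation"]).as_matrix();print(M.round(3))
for n in("top","side"):
    f=np.load(n+"0.npz");im=f["im"].astype(int);P=cloud(n,f["d"])
    # pads: per-dispenser colour/depth
    for nm,c in(("a",(.632,-.0565)),("b",(.6455,-.155)),("blue",(.645,.091))):
        s=(np.hypot(P[...,0]-c[0],P[...,1]-c[1])<.011)&(P[...,2]>.118)
        q=P[s];print(n,nm,s.sum(),"z med/mean/std",np.median(q[:,2]).round(4),q[:,2].mean().round(4),q[:,2].std().round(4))
    # rim heights/station block
    s=(P[...,0]>.61)&(P[...,0]<.66)&(P[...,1]<-.08)&(P[...,1]>-.13)&(f["d"]>0);print("block z",np.median(P[s][:,2]))
f=np.load("top0.npz");g=cv2.cvtColor(f["im"],cv2.COLOR_RGB2GRAY);P=cloud("top",f["d"])
m=((g<88)).astype(np.uint8);m[:,:385]=0;m[:,480:]=0;m[:240]=0;m[335:]=0
k,l,st,ce=cv2.connectedComponentsWithStats(m);i=1+st[1:,4].argmax();print(st[i],ce[i])
cn=max(cv2.findContours((l==i).astype(np.uint8),0,1)[0],key=cv2.contourArea)
r=cv2.minAreaRect(cn);print(r);B=cv2.boxPoints(r)
for z in(0,.03):
    W=np.array([plane("top",*b,z) for b in B]);print(z,W[:,:2].round(4).tolist(),W.mean(0).round(4),[round(float(np.linalg.norm(W[j]-W[j-1])),4) for j in range(4)])
fl=(g>66)&(g<85)&(l==i);print(fl.sum())
k,l2,st,ce=cv2.connectedComponentsWithStats(fl.astype(np.uint8));j=1+st[1:,4].argmax();print(st[j],ce[j],plane("top",*ce[j],.004),np.median(P[l2==j],0))
# pad centres from grey in top
for z,(x,y) in((.131,(355,178)),(.131,(406,172))):
    w=((g<88)&(P[...,2]>.115)).astype(np.uint8); k,l3,st,ce=cv2.connectedComponentsWithStats(w)
    i3=l3[y,x];c=ce[i3];print(st[i3],c,[plane("top",*c,zz).round(4) for zz in(.130,.136)])
E
```

```text
tip 0.008
[[ 0.918  0.397 -0.001]
 [ 0.397 -0.918  0.002]
 [-0.    -0.002 -1.   ]]
top a 98 z med/mean/std 0.1307 0.1307 0.0013
top b 97 z med/mean/std 0.1305 0.1303 0.0015
top blue 96 z med/mean/std 0.1233 0.1234 0.0013
block z 0.037359254936130404
side a 46 z med/mean/std 0.1313 0.1297 0.004
side b 36 z med/mean/std 0.1305 0.129 0.0044
side blue 46 z med/mean/std 0.1239 0.1237 0.0017
block z 0.0383658795268389
[ 392  251   80   79 4614] [431.29128739 289.94668401]
((431.4823303222656, 289.67059326171875), (69.4177474975586, 67.68229675292969), 77.47119140625)
0 [[0.469, -0.1476], [0.504, -0.2971], [0.356, -0.3268], [0.3233, -0.1801]] [ 0.4131 -0.2379  0.    ] [0.1492, 0.1535, 0.1509, 0.1503]
0.03 [[0.4689, -0.1422], [0.5027, -0.2866], [0.3597, -0.3153], [0.3282, -0.1735]] [ 0.4149 -0.2294  0.03  ] [0.1442, 0.1483, 0.1458, 0.1452]
3563
[ 396  254   68   70 3356] [429.33015495 288.51311085] [ 0.41505465 -0.2315647   0.004     ] [ 0.41559702 -0.23140312  0.00361669]
[350 172  13  13 131] [356.04580153 178.18320611] [array([ 0.6318, -0.0567,  0.13  ]), array([ 0.6305, -0.0562,  0.136 ])]
[400 166  13  13 132] [406.04545455 172.46969697] [array([ 0.6455, -0.1552,  0.13  ]), array([ 0.644 , -0.1539,  0.136 ])]
```

Both pads are already about 5 mm in, at z≈0.131. Pad a is at (0.632,-0.0565) and pad b at (0.6455,-0.155), 99 mm apart against the given 100 mm. The tray centre is (0.415,-0.231). I'll start with pad a: move above it with the fingers shut.

Emit:
drive_tool([
  [0,0.0507,-0.0315,0,0],
  [0,0.0507,-0.0315,0,0],
  [0,0.0507,-0.0315,0,0],
  [0,0.0507,-0.0315,0,0],
  [0,0.0507,-0.0315,0,0],
  [0,0.0507,-0.0315,0,0],
  [0,0.0507,-0.0315,0,0],
  [0,0.0507,-0.0315,0,0],
  [0,0.0507,-0.0315,0,0],
  [0,0.0507,-0.0315,0,0],
  [0,0.0507,-0.0315,0,0],
  [0,0,0,0,0],
])

```text
t: 1.6
tool_pos: [0.6335, -0.0501, 0.2384]
orientation: [-3.069, -0.65, -0.001]
contact_force: [-0.9, -0.2, -0.0]
grip_width: -0.0002
```

Emit:
drive_tool([
  [0,0,0,0.015,7.7],
  [0,0,0,0.02,7.7],
  [0,0,0,0.02,0],
  [0,0,0,0,0],
])

```text
t: 2.1
tool_pos: [0.6307, -0.0582, 0.182]
orientation: [-3.134, -0.22, 0.007]
contact_force: [0.6, -0.6, 0.0]
grip_width: 0.0001
```

```bash
cat >> h.py <<'E'
def go(T):
    o=status.get_obs();M=R.from_rotvec(o["orientation"]).as_matrix()
    print("t",round(o["t"],2),"pos",o["tool_pos"].round(4),"F",o["contact_force"].round(2),"w",round(o["grip_width"],4),"tooly ang",np.degrees(np.arctan2(M[1,1],M[0,1])).round(1),"z",M[:,2].round(4),"d tool",(M.T@(np.array(T)-o["tool_pos"])).round(4))
E
python3 -c "
from h import *
go([.632,-.0565,.15])"
```

```text
t 2.1 pos [ 0.6307 -0.0582  0.182 ] F [ 0.6  -0.6   0.05] w 0.0001 tooly ang -82.0 z [-0.0043  0.     -1.    ] d tool [ 0.0017 -0.0015  0.032 ]
```

Emit:
drive_tool([
  [0,0.0015,-0.0015,0.017,0],
  [0,0,0,0.013,0],
  [0,0,0,0.002,0],
  [0,0,0,0,0],
])

```text
t: 2.6
tool_pos: [0.6336, -0.0558, 0.1522]
orientation: [-3.134, -0.218, 0.0]
contact_force: [-0.1, -0.3, 0.3]
grip_width: 0.0001
```

```bash
python3 - <<'E'
from h import *
go([.632,-.0565,.14])
for n,(x,y,w,h) in(("side",(270,110,160,120)),):
    im,d=imaging.get_image(n)
    cv2.imwrite(f"pics/{n}1.png",cv2.resize(np.clip(im[y:y+h,x:x+w,::-1]*1.6,0,255).astype(np.uint8),None,fx=5,fy=5))
E
```

```text
t 2.6 pos [ 0.6336 -0.0558  0.1522] F [-0.11 -0.33  0.29] w 0.0001 tooly ang -82.0 z [-1.e-04 -0.e+00 -1.e+00] d tool [-0.0017  0.0005  0.0122]
```

View pics/side1.png

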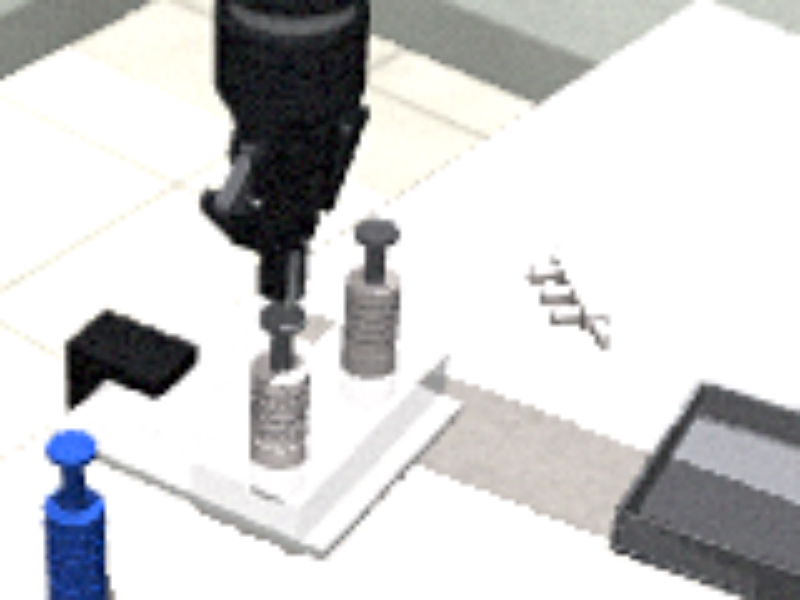

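The fingertips sit just above pad a, which the crop shows at about (283,318). Now I'll press gently at 16 mm/s.

Emit:
drive_tool([
  [0,-0.0015,0.0005,0.004,0],
  [0,0,0,0.004,0],
  [0,0,0,0.002,0],
  [0,0,0,0.002,0],
  [0,0,0,0.002,0],
])

```text
t: 3.28
tool_pos: [0.6324, -0.0565, 0.1387]
orientation: [3.134, 0.218, 0.001]
contact_force: [-0.2, -0.1, 3.4]
grip_width: -0.0003
```

Emit:
drive_tool([
  [0,0,0,0.002,0],
  [0,0,0,0.002,0],
])

```text
t: 3.52
tool_pos: [0.6324, -0.0564, 0.1347]
orientation: [3.134, 0.218, 0.001]
contact_force: [-1.1, -0.3, 3.1]
grip_width: 0.0
```

Emit:
drive_tool([
  [0,0,0,0.002,0],
])

```text
t: 3.65
tool_pos: [0.6323, -0.0565, 0.1324]
orientation: [3.134, 0.218, 0.001]
contact_force: [-0.3, -0.3, 3.5]
grip_width: 0.0002
```

Emit:
drive_tool([
  [0,0,0,0.002,0],
])

```text
t: 3.78
tool_pos: [0.6324, -0.0565, 0.1305]
orientation: [3.134, 0.218, 0.001]
contact_force: [-0.7, 0.3, 5.2]
grip_width: 0.0002
```

Emit:
drive_tool([
  [0,0,0,0.001,0],
])

```text
t: 3.9
tool_pos: [0.6325, -0.0564, 0.1298]
orientation: [3.134, 0.218, 0.001]
contact_force: [-0.4, 1.2, 5.8]
grip_width: -0.0002
```

Emit:
drive_tool([
  [0,0,0,0.001,0],
])

```text
t: 4.03
tool_pos: [0.6327, -0.0564, 0.1291]
orientation: [3.134, 0.218, 0.002]
contact_force: [-2.1, 0.8, 8.5]
grip_width: 0.0
```

The resistance of a rises at the expected knee (3.5, 5.2, 5.8, then 8.5 N), so a is jammed. I'll stop, lift, and go to b.

Emit:
drive_tool([
  [0,0,0,-0.005,0],
  [0,0,0,-0.02,0],
  [0,0,0.03,-0.005,0],
  [0,0,0.0394,0,0],
  [0,-0.0008,0.03,0,0],
  [0,0,0,0,0],
  [0,0,0,0,0],
])

```text
t: 4.9
tool_pos: [0.6454, -0.1539, 0.1589]
orientation: [-3.133, -0.219, -0.001]
contact_force: [0.7, 0.4, -0.3]
grip_width: 0.0002
```

```bash
python3 -c "
from h import *
go([.6455,-.155,.139])"
```

```text
t 4.9 pos [ 0.6454 -0.1539  0.1589] F [ 0.67  0.43 -0.27] w 0.0002 tooly ang -82.0 z [ 5.e-04  9.e-04 -1.e+00] d tool [-0.      0.0012  0.0199]
```

Emit:
drive_tool([
  [0,0,0.001,0.007,0],
  [0,0,0,0.007,0],
  [0,0,0,0.002,0],
  [0,0,0,0.002,0],
  [0,0,0,0.002,0],
  [0,0,0,0.002,0],
  [0,0,0,0.002,0],
])

```text
t: 5.78
tool_pos: [0.6456, -0.156, 0.1349]
orientation: [3.134, 0.218, 0.001]
contact_force: [-1.2, 0.3, 3.7]
grip_width: 0.0001
```

Emit:
drive_tool([
  [0,0,0,0.002,0],
  [0,0,0,0.002,0],
])

```text
t: 6.02
tool_pos: [0.6454, -0.156, 0.1303]
orientation: [3.134, 0.218, 0.001]
contact_force: [-0.5, 0.3, 3.1]
grip_width: -0.0004
```

Emit:
drive_tool([
  [0,0,0,0.002,0],
])

```text
t: 6.15
tool_pos: [0.6454, -0.156, 0.1282]
orientation: [3.134, 0.218, 0.0]
contact_force: [-0.1, -0.2, 2.9]
grip_width: 0.0001
```

Emit:
drive_tool([
  [0,0,0,0.002,0],
])

```text
t: 6.28
tool_pos: [0.6454, -0.156, 0.1262]
orientation: [3.134, 0.218, 0.0]
contact_force: [-0.4, 0.7, 2.5]
grip_width: 0.0001
```

b runs freely at about 3 N, past where a stopped. I'll push it home.

Emit:
drive_tool([
  [0,0,0,0.002,0],
  [0,0,0,0.002,0],
])

```text
t: 6.52
tool_pos: [0.6454, -0.156, 0.1222]
orientation: [3.134, 0.218, 0.0]
contact_force: [0.6, 0.8, 3.8]
grip_width: -0.0001
```

Emit:
drive_tool([
  [0,0,0,0.002,0],
  [0,0,0,0.002,0],
])

```text
t: 6.78
tool_pos: [0.6453, -0.156, 0.1182]
orientation: [3.134, 0.218, 0.0]
contact_force: [0.5, -0.8, 2.9]
grip_width: -0.0001
```

Emit:
drive_tool([
  [0,0,0,0.001,0],
])

```text
t: 6.9
tool_pos: [0.6453, -0.156, 0.1171]
orientation: [3.134, 0.218, -0.0]
contact_force: [0.5, 0.6, 3.5]
grip_width: -0.0001
```

Emit:
drive_tool([
  [0,0,0,0.001,0],
])

```text
t: 7.02
tool_pos: [0.6453, -0.156, 0.1162]
orientation: [3.134, 0.218, 0.0]
contact_force: [0.8, 1.0, 2.6]
grip_width: 0.0005
```

Emit:
drive_tool([
  [0,0,0,0.001,0],
])

```text
t: 7.15
tool_pos: [0.6453, -0.156, 0.1152]
orientation: [3.134, 0.218, -0.0]
contact_force: [0.5, 0.6, 3.3]
grip_width: 0.0001
```

Emit:
drive_tool([
  [0,0,0,0.001,0],
])

```text
t: 7.28
tool_pos: [0.6454, -0.156, 0.1145]
orientation: [3.134, 0.218, 0.0]
contact_force: [-0.3, 0.9, 5.5]
grip_width: 0.0
```

Emit:
drive_tool([
  [0,0,0,0.0007,0],
])

```text
t: 7.4
tool_pos: [0.6455, -0.156, 0.1141]
orientation: [3.134, 0.218, 0.001]
contact_force: [-0.2, 0.7, 5.9]
grip_width: 0.0
```

Emit:
drive_tool([
  [0,0,0,0.0007,0],
])

```text
t: 7.52
tool_pos: [0.6455, -0.1561, 0.1137]
orientation: [3.134, 0.218, 0.001]
contact_force: [-1.7, 1.2, 6.7]
grip_width: -0.0003
```

Emit:
drive_tool([
  [0,0,0,0.0006,0],
])

```text
t: 7.65
tool_pos: [0.6457, -0.156, 0.1134]
orientation: [3.133, 0.218, 0.001]
contact_force: [-1.8, 0.2, 8.4]
grip_width: -0.0001
```

Emit:
drive_tool([
  [0,0,0,0.0004,0],
])

```text
t: 7.78
tool_pos: [0.6457, -0.1561, 0.1132]
orientation: [3.133, 0.218, 0.002]
contact_force: [-1.5, 0.3, 8.7]
grip_width: -0.0
```

Emit:
drive_tool([
  [0,0,0,-0.005,0],
  [0,0,0,-0.03,0],
  [0.085,0,0,-0.04,0],
  [0.085,0,-0.049,-0.03,0],
  [0.085,0,-0.05,0,0],
  [0.085,0,0,0,0],
  [0.085,0,0,0,0],
])

```text
t: 8.65
tool_pos: [0.6311, -0.0588, 0.2161]
orientation: [3.133, 0.218, -0.002]
contact_force: [-0.9, -0.3, -0.1]
grip_width: 0.085
```

```bash
python3 - <<'E'
from h import *
go([.632,-.0565,.064])
im,d=imaging.get_image("side");P=cloud("side",d)
x,y,w,h=270,110,160,120
cv2.imwrite("pics/side2.png",cv2.resize(np.clip(im[y:y+h,x:x+w,::-1]*1.6,0,255).astype(np.uint8),None,fx=5,fy=5))
for nm,c in(("a",(.632,-.0565)),("b",(.6455,-.155))):
    s=(np.hypot(P[...,0]-c[0],P[...,1]-c[1])<.011)&(P[...,2]>.098)&(P[...,2]<.14);print(nm,s.sum(),np.median(P[s],0).round(4))
E
```

```text
t 8.65 pos [ 0.6311 -0.0588  0.2161] F [-0.86 -0.33 -0.07] w 0.085 tooly ang -82.0 z [-0.0014 -0.0012 -1.    ] d tool [ 0.0014 -0.0023  0.1521]
a 59 [ 0.6316 -0.0551  0.1196]
b 41 [ 0.6449 -0.1523  0.1057]
```

View pics/side2.png

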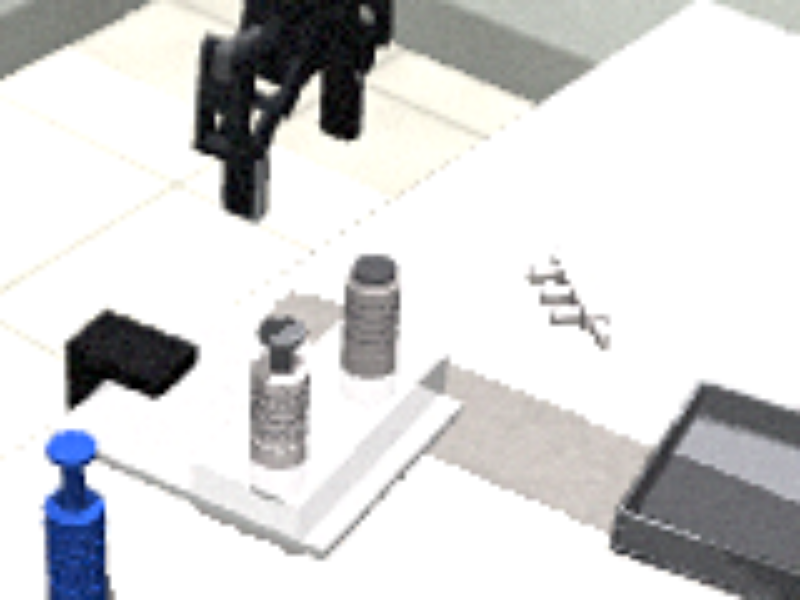

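b's pad reads z=0.1057, which is home (expected 0.106). a's pad is at about 0.121. The crop shows b's pad low at (372,268) and a's at (283,330). Now I'll descend around a's barrel.

Emit:
drive_tool([
  [0.085,0.0014,-0.0023,0.03,0],
  [0.085,0,0,0.025,0],
  [0.085,0,0,0,0],
  [0.085,0,0,0,0],
])

```text
t: 9.2
tool_pos: [0.6331, -0.0567, 0.1625]
orientation: [3.134, 0.216, 0.001]
contact_force: [0.6, 0.5, -0.7]
grip_width: 0.0848
```

```bash
python3 -c "
from h import *
go([.632,-.0565,.064])"
```

```text
t 9.2 pos [ 0.6331 -0.0567  0.1625] F [ 0.62  0.46 -0.67] w 0.0848 tooly ang -82.1 z [ 7.e-04 -3.e-04 -1.e+00] d tool [-0.0012 -0.0004  0.0985]
```

Emit:
drive_tool([
  [0.085,-0.001,0,0.02,0],
  [0.085,0,0,0.02,0],
  [0.085,0,0,0.02,0],
  [0.085,0,0,0.018,0],
  [0.085,0,0,0.012,0],
  [0.085,0,0,0.006,0],
  [0.085,0,0,0,0],
  [0.085,0,0,0,0],
])

```text
t: 10.2
tool_pos: [0.6322, -0.0556, 0.0667]
orientation: [3.134, 0.218, 0.002]
contact_force: [0.2, -0.0, 0.2]
grip_width: 0.0846
```

```bash
python3 - <<'E'
from h import *
go([.632,-.0565,.064])
im,d=imaging.get_image("side")
x,y,w,h=270,110,160,120
cv2.imwrite("pics/side3.png",cv2.resize(np.clip(im[y:y+h,x:x+w,::-1]*1.6,0,255).astype(np.uint8),None,fx=5,fy=5))
E
```

```text
t 10.2 pos [ 0.6322 -0.0556  0.0667] F [ 0.21 -0.02  0.19] w 0.0846 tooly ang -82.0 z [ 1.3e-03 -2.0e-04 -1.0e+00] d tool [-0.0004  0.0008  0.0027]
```

View pics/side3.png

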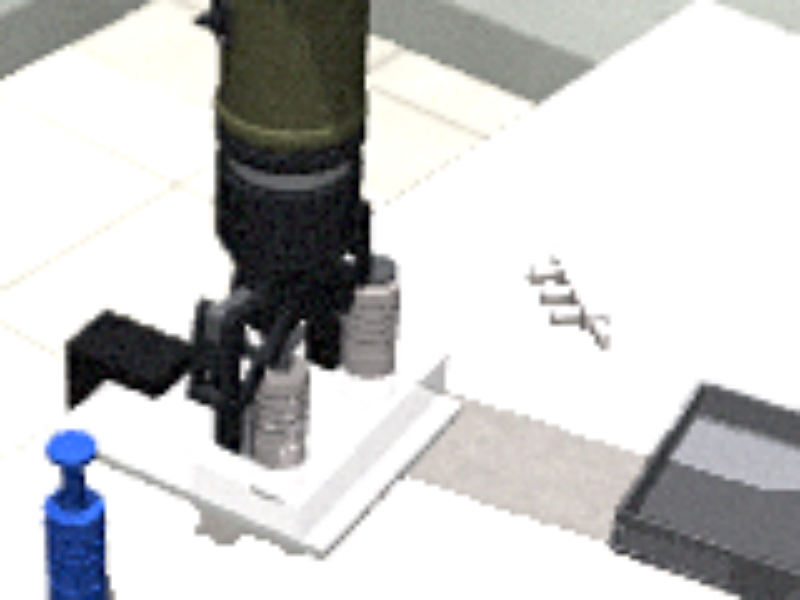

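The fingers straddle a's barrel, clear of b. Close them.

Emit:
drive_tool([
  [0.04,-0.0004,0.0008,0,0],
  [0.03,0,0,0,0],
  [0.02,0,0,0,0],
  [0.02,0,0,0,0],
  [0.02,0,0,0,0],
])

```text
t: 10.88
tool_pos: [0.6315, -0.0569, 0.0662]
orientation: [3.133, 0.218, 0.001]
contact_force: [-0.3, -1.1, 1.9]
grip_width: 0.031
```

Emit:
drive_tool([
  [0.02,0,0,-0.004,0],
  [0.02,0,0,-0.006,0],
  [0.02,0,0,-0.008,0],
  [0.02,0,0,0,0],
])

```text
t: 11.38
tool_pos: [0.6318, -0.0563, 0.085]
orientation: [3.134, 0.218, 0.002]
contact_force: [0.9, -1.7, -1.6]
grip_width: 0.0312
```

Emit:
drive_tool([
  [0.02,0,0,-0.015,0],
  [0.02,0,0,-0.025,0],
  [0.02,0,0,-0.03,0],
  [0.02,0,0,-0.02,0],
  [0.02,0,0,-0.01,0],
  [0.02,0,0,0,0],
])

```text
t: 12.12
tool_pos: [0.6315, -0.0563, 0.1843]
orientation: [3.134, 0.218, 0.001]
contact_force: [-0.1, -0.0, -2.4]
grip_width: 0.0314
```

```bash
python3 - <<'E'
from h import *
go([.415,-.231,.185])
im,d=imaging.get_image("side")
cv2.imwrite("pics/side4.png",np.clip(im[:,:,::-1]*1.6,0,255).astype(np.uint8))
E
```

```text
t 12.12 pos [ 0.6315 -0.0563  0.1843] F [-0.14 -0.05 -2.37] w 0.0314 tooly ang -82.0 z [ 6.e-04 -1.e-04 -1.e+00] d tool [-0.2386  0.1429 -0.0008]
```

View pics/side4.png

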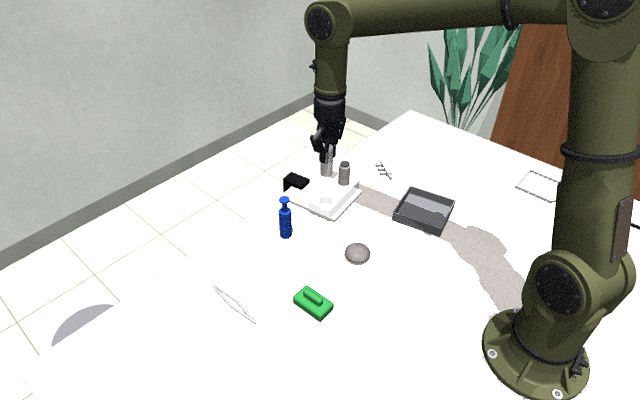

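Dispenser a, at about (327,165), is clear of the station and b is still standing. Next, carry a to the tray.

Emit:
drive_tool([
  [0.02,-0.012,0.007,0,0],
  [0.02,-0.025,0.015,0,0],
  [0.02,-0.035,0.021,0,0],
  [0.02,-0.035,0.021,0,0],
  [0.02,-0.035,0.021,0,0],
  [0.02,-0.035,0.021,0,0],
  [0.02,-0.03,0.018,0,0],
  [0.02,-0.02,0.012,0,0],
  [0.02,-0.0116,0.0069,0,0],
  [0.02,0,0,0,0],
  [0.02,0,0,0,0],
])

```text
t: 13.55
tool_pos: [0.4155, -0.2302, 0.1838]
orientation: [-3.133, -0.22, -0.001]
contact_force: [0.4, -0.3, -2.4]
grip_width: 0.0307
```

```bash
python3 - <<'E'
from h import *
go([.415,-.231,.06])
for n in("side","top"):
    im,d=imaging.get_image(n)
    cv2.imwrite(f"pics/{n}5.png",np.clip(im[:,:,::-1]*1.6,0,255).astype(np.uint8))
E
```

```text
t 13.55 pos [ 0.4155 -0.2302  0.1838] F [ 0.45 -0.32 -2.43] w 0.0307 tooly ang -82.0 z [ 3.e-04  4.e-04 -1.e+00] d tool [-0.0007  0.0008  0.1238]
```

View pics/side5.png

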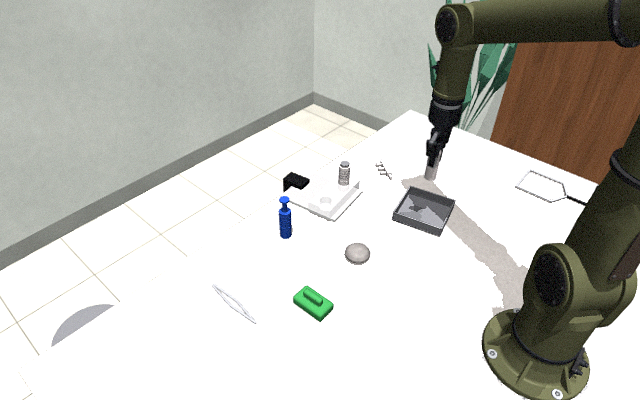

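a is upright over the tray at (431,172). The floor should be met at a TCP height of about 0.058, so I'll descend quickly to about 0.066 and then slowly.

Emit:
drive_tool([
  [0.02,0,0,0.01,0],
  [0.02,0,0,0.02,0],
  [0.02,0,0,0.025,0],
  [0.02,0,0,0.025,0],
  [0.02,0,0,0.02,0],
  [0.02,0,0,0.01,0],
  [0.02,0,0,0.006,0],
  [0.02,0,0,0.002,0],
  [0.02,0,0,0,0],
  [0.02,0,0,0,0],
])

```text
t: 14.9
tool_pos: [0.4153, -0.2313, 0.0665]
orientation: [3.133, 0.218, 0.001]
contact_force: [-0.6, -0.5, -1.4]
grip_width: 0.0306
```

Emit:
drive_tool([
  [0.02,0,0,0.002,0],
  [0.02,0,0,0.002,0],
  [0.02,0,0,0.001,0],
  [0.02,0,0,0,0],
])

```text
t: 15.4
tool_pos: [0.4148, -0.2311, 0.0608]
orientation: [-3.134, -0.218, 0.0]
contact_force: [-0.7, -0.5, -1.3]
grip_width: 0.0306
```

Emit:
drive_tool([
  [0.02,0,0,0.001,0],
  [0.02,0,0,0,0],
])

```text
t: 15.65
tool_pos: [0.4148, -0.2311, 0.0598]
orientation: [-3.134, -0.218, 0.0]
contact_force: [0.2, -0.1, -1.8]
grip_width: 0.0306
```

Emit:
drive_tool([
  [0.02,0,0,0.0007,0],
  [0.02,0,0,0,0],
])

```text
t: 15.9
tool_pos: [0.4148, -0.2311, 0.0592]
orientation: [3.134, 0.218, -0.0]
contact_force: [0.9, -1.2, -1.2]
grip_width: 0.031
```

Emit:
drive_tool([
  [0.02,0,0,0.0007,0],
  [0.02,0,0,0,0],
])

```text
t: 16.15
tool_pos: [0.4149, -0.231, 0.0585]
orientation: [3.134, 0.218, -0.0]
contact_force: [0.9, 0.4, -2.6]
grip_width: 0.0311
```

Emit:
drive_tool([
  [0.02,0,0,0.0006,0],
  [0.02,0,0,0,0],
])

```text
t: 16.4
tool_pos: [0.415, -0.2311, 0.0581]
orientation: [3.134, 0.218, 0.0]
contact_force: [-0.9, -0.2, 1.1]
grip_width: 0.0309
```

The floor contact shows (-2.6 to +1.1 N). I'll release and back away upwards.

Emit:
drive_tool([
  [0.034,0,0,0,0],
  [0.038,0,0,0,0],
  [0.05,0,0,0,0],
  [0.07,0,0,0,0],
  [0.085,0,0,0,0],
  [0.085,0,0,0,0],
  [0.085,0,0,0,0],
])

```text
t: 17.27
tool_pos: [0.4149, -0.2311, 0.0579]
orientation: [3.134, 0.218, -0.0]
contact_force: [0.2, 0.3, -0.0]
grip_width: 0.0849
```

Emit:
drive_tool([
  [0.085,0,0,-0.006,0],
  [0.085,0,0,-0.015,0],
  [0.085,0,0,-0.03,0],
  [0.085,0,0,-0.04,0],
  [0.085,0,0,-0.04,0],
  [0.085,0,0,-0.03,0],
  [0.085,0,0,-0.02,0],
  [0.085,0,0,0,0],
  [0.085,0,0,0,0],
])

```text
t: 18.4
tool_pos: [0.4145, -0.2308, 0.2385]
orientation: [-3.134, -0.218, 0.001]
contact_force: [-0.2, 0.7, -0.7]
grip_width: 0.0852
```

```bash
python3 - <<'E'
from h import *
go([.415,-.231,.06])
im,d=imaging.get_image("side");P=cloud("side",d)
x,y,w,h=270,110,200,150
cv2.imwrite("pics/side6.png",cv2.resize(np.clip(im[y:y+h,x:x+w,::-1]*1.6,0,255).astype(np.uint8),None,fx=4,fy=4))
f=np.load("side0.npz")
for nm,c,lo in(("a",(.415,-.231),.1),("b",(.6455,-.155),.098)):
    s=(np.hypot(P[...,0]-c[0],P[...,1]-c[1])<.014)&(P[...,2]>lo)&(P[...,2]<.14);print(nm,s.sum(),np.median(P[s],0).round(4))
df=(np.abs(im.astype(int)-f["im"]).max(2)>40).astype(np.uint8)*255;cv2.imwrite("pics/diff6.png",df)
E
```

```text
t 18.4 pos [ 0.4145 -0.2308  0.2385] F [-0.21  0.73 -0.74] w 0.0852 tooly ang -82.0 z [-6.e-04  2.e-04 -1.e+00] d tool [0.0006 0.0003 0.1785]
a 54 [ 0.416  -0.2289  0.1138]
b 49 [ 0.6444 -0.1513  0.1053]
```

View pics/side6.png

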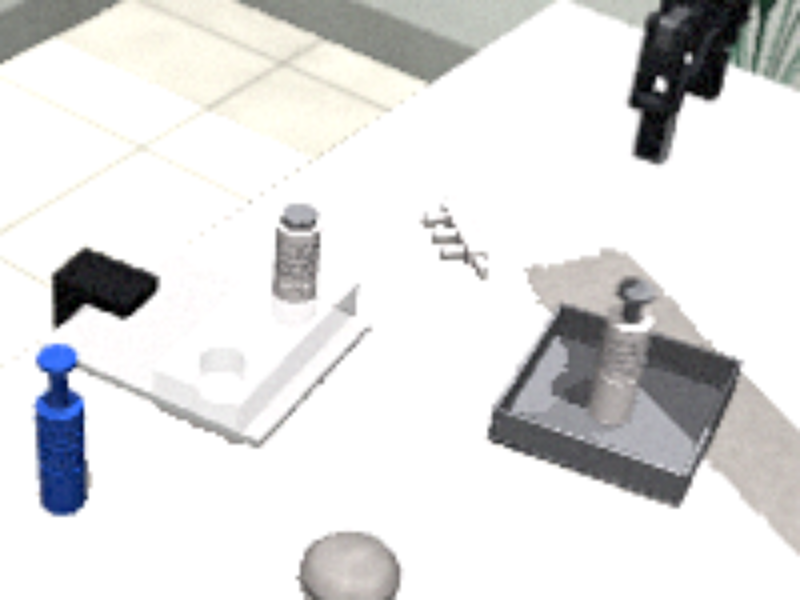

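a stands upright in the tray. Its pad, at (635,290) in the crop, lies over the placing point within 2 mm. b stands in its socket at (297,250) with the pad home (z≈0.105), and the bystanders in this view have not moved. Handing in.

```bash
python3 -c "
from station import ticket
print(ticket.finish_job())"
```

```text
the job is handed in; nothing more can be done
None
```

I tried both plungers, pushed b fully home in its socket, and stood the jammed dispenser a upright in the grey tray. The job was handed in at about 18.5 s of the 64 s.

- **Dispenser a (left):** Its resistance climbed from 3.5 N to 8.5 N at about 12 to 15 mm of plunger travel, so I stopped there. I then took it by the barrel, lifted it out and set it down gently, with the force going from about -2 N to +1 N at contact.
- **Dispenser b (right):** It ran freely at about 3 to 4 N to its end stop, where I stopped at 8.7 N. It was left standing in its socket.
- **Last picture check:** b's pad reads z ≈ 0.105 m (0.106 m is home). a's pad is within about 2 mm of straight above where I placed it. The gripper was open, about 0.1 m clear above a. The stone, splitter and blue look-alike were unmoved in that view.
- **Not checked:** I did not measure the bystanders individually, and the cleaner and tweezer were outside the last crop. They still looked in place in the pictures taken while carrying a, and the arm never went near them.
- **Differed from the description:** Both plungers began about 5 mm in rather than fully drawn out.

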